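# Find the loose locating post and pull it for rework

## Robot

A 6-joint arm with a two-finger parallel gripper is mounted at the origin on the work surface. World frame = base frame: x ahead of the robot, y to its left, z up, the work surface at z = 0. Lengths are in m, angles in rad, forces in N, time in s.
With the tool pointing down it reaches from about 0.35 to 0.775 m from the base axis. Payload 7.3 kg.
Tool frame: the origin (TCP) lies on the centre line of the jaws, within the pads' length; the fingertips stand robot.nose_length ahead of it and the grasp point (between the pads) is the TCP (robot.nose_length is the distance from the TCP to the fingertips, in m); z points along the fingers, y is the direction in which the jaws open and shut (so a half turn about z gives the same grasp; the last joint's range is limited). The gripper opens to 92 mm and grips with 3 to 60 N. Pads are 19 mm wide; open, the fingers measure 130 mm over their backs; the gripper's body (75 mm by 190 mm) begins 47 mm behind the grasp point.
Start: joints at [-1.274, 0.342, 1.524, -0, 1.275, -0.146], TCP at [0.225, -0.474, 0.246] pointing down, gripper open.
Joint ranges: [-2.53, 2.53], [-0.77, 2.02], [0.04, 2.7], [-1, 4.14], [0.28, 2.66], [-3.11, 3.11]. Speed limits (rad/s): [2.57, 2.57, 3.14, 3.14, 3.14, 3.14].

## Interface

Orientations are given as [roll, pitch, yaw] about the fixed x, y, z axes, in that order (R = Rz(yaw) Ry(pitch) Rx(roll)).
In Python, from cell import robot, read_camera gives the robot as it stands.
- The arm moves only by the shell command python3 -m crank 'ROWS' [FORCE]. ROWS is JSON, a list of rows, each a list of 7 numbers: the shift along the tool's x, y, z in cm, then the turn, a rotation vector about the tool's x, y, z in degrees, then the opening, from 0 (shut) to 1 (fully open). In form: [[tx, ty, tz, wx, wy, wz, jaw], ...]. A call has 1 to 5 rows; each row is the pose to reach, as a shift and turn from the pose commanded when the call began, along the tool's axes at that moment; what a row does not reach only later rows make up. A row lasts 1/8 s, in which the tool goes at most 62.5 mm and 10.7 degrees, less where a joint would pass 70% of its speed; a pose out of reach is approached as far as the arm can. A call with a gripper value outside its range is refused whole. The fingers move at their own pace and stop on an object; FORCE is the grip in N (left out, the last holds). Time passes only in rows, so rows that repeat a pose let the fingers close. It gives the time, the measured TCP pose, the force and the opening at its end, in the units of the state.
- robot.observe(): the state, without advancing time (a new reading comes with each control period).
- read_camera(name): name is "scene" or "top"; returns a dict with "frame" (480x640x3 uint8, red, green, blue), "intrinsics" (3x3 intrinsics, pixels), "R" (3x3) and "t" (3): a world point X has camera coordinates R X + t. Camera axes: x right, y down, z forward; pixel columns grow to the right and rows downward; lengths in m; the calibration is good to about 2 mm. A picture is of the moment at which its call begins. There is no depth.
- robot.hand_in(): hands the job in, once; it reports no verdict.
The state is a dict: "time": time; "qpos": joint angles; "qvel": joint speeds; "joint_efforts": joint torques, N m; "tool_pos": TCP position; "tool_rot": TCP orientation; "contact_force": force on the tool from outside, world axes, zero at the start; "torque": the same for the moment, N m; "opening": finger opening in m.
Only numpy, scipy, OpenCV 4.12 (cv2) and the standard library are available. Lean on these libraries where they do the work, as an engineer would, in place of code of your own. Each camera call takes 0.05 s, during which the arm holds its last target.

## Task

One of the three black-gripped posts in the aluminium block has worked loose in its hole, and it cannot be told by eye: rock the posts gently from side to side until you feel the one that has play. Draw out that one only and stand it fully down in the free hole of the red rework block; leave the two sound posts seated, never force a post that stands firm, and do not disturb the other things on the bench.

Things in the scene. Friction and masses are not known exactly. Their poses are not given: they have to be found in the camera images.
- block: fixed aluminium block, 90 x 300 x 50 mm tall, with three like posts in a row 90 mm apart along its y axis. One post, a different one from run to run, is loose: its bushing is gone, its grip moves about 5 mm to either side of the middle at 1 to 3 N before it meets a stop, and it lifts straight out. Origin: centre of the block's underside.
- post_1_grip (a point): locating post, alike in all three: round black grip 27 mm across, 46 mm tall, orange band near its top, above a steel collar 48 mm across, 8 mm thick, that rests on the block; hidden below it a shank 42 mm long, foot 21 mm across. 200 to 325 g. Point: centre of the grip, 31 mm above the collar's underside, 81 mm above the bench when seated; z up the post
- seat_1 (a point): centre of the hole's mouth in the block's top face, 50 mm above the bench, where post_1 stands; axes as the block's. A sound post gives less than 2 mm to either side at its grip, then resists stiffly, and is latched below so that it cannot be drawn out; loading it with over 35 N counts as forcing it
- post_2_grip (a point): locating post, alike in all three: round black grip 27 mm across, 46 mm tall, orange band near its top, above a steel collar 48 mm across, 8 mm thick, that rests on the block; hidden below it a shank 42 mm long, foot 21 mm across. 200 to 325 g. Point: centre of the grip, 31 mm above the collar's underside, 81 mm above the bench when seated; z up the post
- seat_2 (a point): centre of the hole's mouth in the block's top face, 50 mm above the bench, where post_2 stands; axes as the block's. A sound post gives less than 2 mm to either side at its grip, then resists stiffly, and is latched below so that it cannot be drawn out; loading it with over 35 N counts as forcing it
- post_3_grip (a point): locating post, alike in all three: round black grip 27 mm across, 46 mm tall, orange band near its top, above a steel collar 48 mm across, 8 mm thick, that rests on the block; hidden below it a shank 42 mm long, foot 21 mm across. 200 to 325 g. Point: centre of the grip, 31 mm above the collar's underside, 81 mm above the bench when seated; z up the post
- seat_3 (a point): centre of the hole's mouth in the block's top face, 50 mm above the bench, where post_3 stands; axes as the block's. A sound post gives less than 2 mm to either side at its grip, then resists stiffly, and is latched below so that it cannot be drawn out; loading it with over 35 N counts as forcing it
- rework: fixed red block, 180 x 80 x 50 mm tall, with two through holes 34 mm across, 45 mm either side of its middle along its x axis; the hole towards +x already holds a rejected post, the other is free. Origin: centre of its underside.
- free_hole (a point): centre of the free hole's mouth in the red block's top face, 50 mm above the bench; a post hangs in it by its collar, its grip's centre then 31 mm above this point
- reject_grip (a point): an earlier rejected post of the same shape, standing in the red block's other hole, 90 mm from the free one. Point: centre of its black grip
- wrench: steel wrench lying on the bench, a bystander
- driver: screwdriver with red handle lying on the bench, a bystander
- oil_mid (a point): white bottle with red cap, 56 mm across, 150 mm tall, a bystander. Point: half-way up
- bolt_cup: blue plastic bowl, 72 mm across, 60 mm tall, a bystander. Origin: centre of its underside
- collar: loose brass ring, 52 mm across, 14 mm tall, a bystander. Origin: centre of its underside
- gauge: steel gauge block, 75 x 30 x 12 mm, a bystander. Origin: centre of its underside
- brush: brush lying on the bench, a bystander
Mind the look-alikes: they are no part of the job. There is more than one size of the rework; the one meant has the size given above.

How it is judged:
By the outcome, as a careful person would: the job done as asked, in the order asked, and still so for the second after the job is handed in, with the robot touching nothing.
It also fails if it takes over 69 s, if anything falls off the work surface, if the arm or the gripper's body presses on something with over 40 N, if the wrist force passes 120 N, or if a joint passes its speed limit or range.

## Working session

There is one attempt and no reset: what is moved stays moved. The work goes in short steps, Python scripts to look and compute and a shell command to move; the robot and the scene stay as the last step left them, time stands still between calls to the robot, and variables do not carry over. Pictures are saved under pics/ and viewed, and the job is handed in when it is done.

```bash
ls; mkdir -p pics
python3 - <<'E'
from cell import robot, read_camera
import cv2
for n in("scene","top"):
    c=read_camera(n); cv2.imwrite(f"pics/{n}0.png",c["frame"][:,:,::-1]); print(n,c["intrinsics"],c["R"],c["t"])
print(robot.observe(), robot.nose_length)
E
```

```text
pics
scene [[485.63354334   0.         327.30899914]
 [  0.         485.63354334 234.78422187]
 [  0.           0.           1.        ]] [[-0.76017568  0.64957476 -0.01362206]
 [ 0.39392977  0.44412735 -0.80471749]
 [-0.51667424 -0.6170928  -0.59350165]] [ 0.4099087  -0.1390521   1.47391492]
top [[439.85948409   0.         323.12249963]
 [  0.         439.85948409 236.14096539]
 [  0.           0.           1.        ]] [[-0.01659782 -0.99977427 -0.01326345]
 [-0.99931787  0.017025   -0.03277107]
 [ 0.03298948  0.01271048 -0.99937487]] [0.00705909 0.53343254 1.09812383]
{'time': 0.1, 'qpos': array([-1.27400955e+00,  3.42659132e-01,  1.52492161e+00, -1.27370744e-05,
        1.27543078e+00, -1.45977858e-01]), 'qvel': array([ 4.57513582e-05, -1.18840316e-03, -2.77211056e-03,  1.91007641e-04,
        1.30057076e-03, -2.21306613e-03]), 'joint_efforts': array([ 3.82853817e-03, -4.32003665e+01, -2.44696641e+01,  7.20972405e-02,
        5.25419530e-02, -4.64104096e-05]), 'tool_pos': array([ 0.22485526, -0.47402622,  0.24511126]), 'tool_rot': array([-3.14018710e+00, -1.94337704e-04,  4.42768217e-01]), 'contact_force': array([ 0.01543897,  0.66304504, -1.25232209]), 'torque': array([-0.02812176,  0.00457378, -0.00173769]), 'opening': 0.09123216917561956} 0.019
```

View pics/scene0.png

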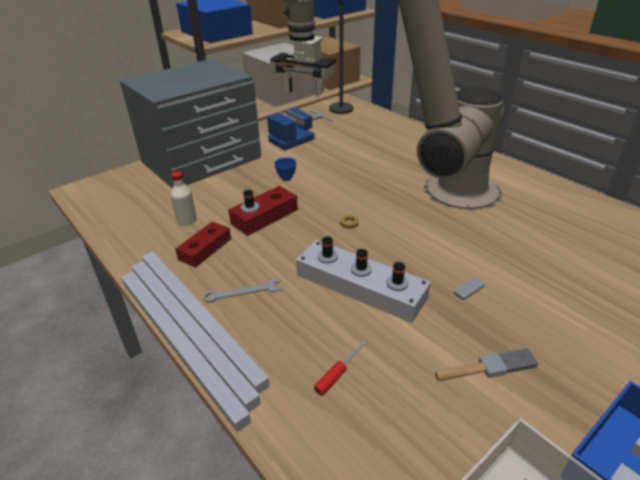

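View pics/top0.png

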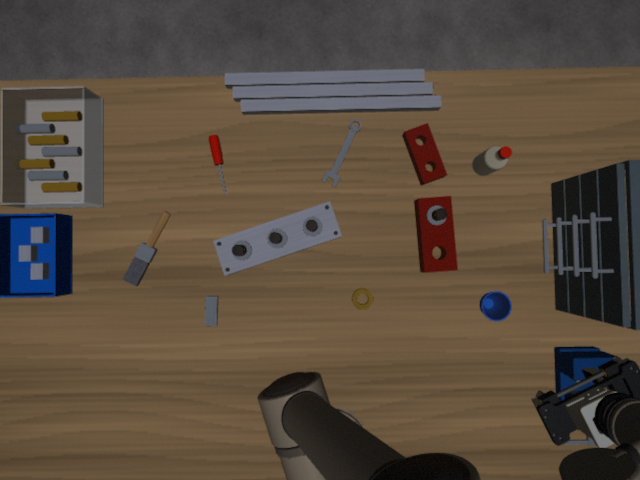

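The scene and top pictures show the three posts at about (240,250), (276,238) and (312,226) in the top view. The red rework block is at (436,234), with its free hole near (438,253) and the rejected post near (437,213). I'll enlarge both areas.

Run:
```python
import cv2
t=cv2.imread("pics/top0.png")
cv2.imwrite("pics/c1.png",cv2.resize(t[190:290,205:355],None,fx=5.3,fy=5.3,interpolation=cv2.INTER_CUBIC))
cv2.imwrite("pics/c2.png",cv2.resize(t[185:285,400:480],None,fx=6,fy=6,interpolation=cv2.INTER_CUBIC))
```

```text
(no output)
```

View pics/c1.png

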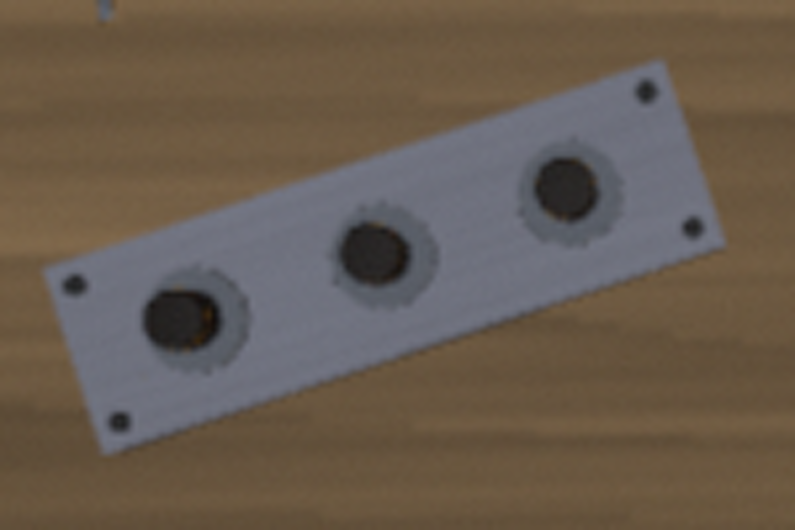

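View pics/c2.png

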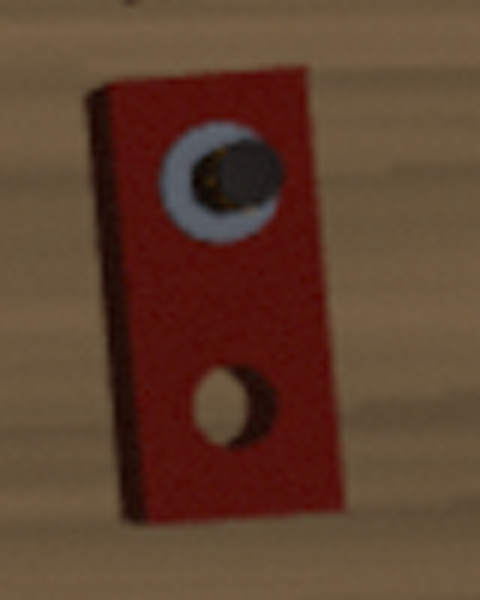

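The crops show collar centres at (198,320), (384,256) and (570,192) and grip tops at (176,320), (373,253) and (567,188) in c1. In c2 the free hole's mouth is at (235,407) and the rejected post's collar at (221,183).

```bash
cat > h.py <<'E'
import numpy as np, json
from cell import robot, read_camera
from scipy.spatial.transform import Rotation as Ro
def ray(c,uv,z):
    K,R,t=c["intrinsics"],c["R"],c["t"]
    d=R.T@np.linalg.solve(K,[uv[0],uv[1],1]); o=-R.T@t
    return o+d*(z-o[2])/d[2]
def togo(p,yaw):
    "shift (cm, tool axes) and turn (deg) to reach p, tool down, yaw"
    s=robot.observe(); R=Ro.from_euler('xyz',s["tool_rot"])
    T=Ro.from_euler('xyz',[np.pi,0,yaw])
    return np.round(R.inv().apply(np.array(p)-s["tool_pos"])*100,2), np.round((R.inv()*T).as_rotvec(degrees=True),2)
E
python3 - <<'E'
from h import *
c=read_camera("top")
def m(l,s,ox,oy,z): 
    return np.array([ray(c,((u+.5)/s-.5+ox,(v+.5)/s-.5+oy),z) for u,v in l])
np.set_printoptions(precision=4,suppress=True)
B=m([(45,268),(660,60),(725,245),(105,453)],5.3,205,190,.05);print(B,B.mean(0),np.linalg.norm(B-np.roll(B,1,0),axis=1))
C=m([(198,320),(384,256),(570,192)],5.3,205,190,.058);print(C)
G=m([(176,320),(373,253),(567,188)],5.3,205,190,.104);print(G)
d=B[0]-B[1]+B[3]-B[2];print("block y yaw",np.degrees(np.arctan2(d[1],d[0])))
Rw=m([(108,84),(307,68),(345,510),(145,522)],6,400,185,.05);print(Rw,Rw.mean(0),np.linalg.norm(Rw-np.roll(Rw,1,0),axis=1))
print(m([(235,407)],6,400,185,.05),m([(221,183)],6,400,185,.058),m([(250,173)],6,400,185,.104))
E
```

```text
[[ 0.5269  0.2651  0.05  ]
 [ 0.6175 -0.0184  0.05  ]
 [ 0.5321 -0.0467  0.05  ]
 [ 0.4418  0.2383  0.05  ]] [0.5296 0.1096 0.05  ] [0.0892 0.2977 0.0899 0.2989]
[[0.5019 0.1935 0.058 ]
 [0.5295 0.1085 0.058 ]
 [0.5572 0.0235 0.058 ]]
[[0.5018 0.1939 0.104 ]
 [0.5295 0.1078 0.104 ]
 [0.5563 0.023  0.104 ]]
block y yaw 107.6466305087352
[[ 0.6192 -0.2328  0.05  ]
 [ 0.6243 -0.313   0.05  ]
 [ 0.4461 -0.3235  0.05  ]
 [ 0.4426 -0.2434  0.05  ]] [ 0.533  -0.2782  0.05  ] [0.177  0.0804 0.1785 0.0802]
[[ 0.4881 -0.2806  0.05  ]] [[ 0.5778 -0.2753  0.058 ]] [[ 0.5779 -0.2752  0.104 ]]
```

```bash
python3 -c "
from h import *
print(togo([.557,.0232,.246],np.radians(107.65)))"
```

```text
(array([ 5.132e+01, -3.070e+01, -4.000e-02]), array([-5.000e-02, -5.000e-02, -8.228e+01]))
```

```bash
python3 -m crank '[[25.6,-15.3,0,0,0,-41,1],[25.6,-15.3,0,0,0,-41,1],[25.6,-15.3,0,0,0,-41,1],[25.6,-15.3,0,0,0,-41,1],[25.6,-15.3,0,0,0,-41,1]]'; python3 -c "
from h import *
print(togo([.557,.0232,.246],np.radians(107.65)),robot.observe()['tool_pos'])"
```

```text
time: 0.78
tool_pos: [0.3915, -0.2242, 0.2457]
tool_rot: [-3.142, -0.0, 1.161]
contact_force: [0.3, -0.5, -0.2]
opening: 0.0913
(array([29.29,  5.32, -0.03]), array([ 0.000e+00, -1.000e-02, -4.113e+01])) [ 0.3915293  -0.2242456   0.24570338]
```

```bash
python3 -m crank '[[29.3,5.3,6,0,0,-41.1,1],[29.3,5.3,6,0,0,-41.1,1],[29.3,5.3,6,0,0,-41.1,1],[29.3,5.3,6,0,0,-41.1,1],[29.3,5.3,6,0,0,-41.1,1]]';python3 -m crank '[[0,0,0,0,0,0,1]]'; python3 -c "
from h import *
print(togo([.557,.0232,.088],np.radians(107.65)))"
```

```text
time: 1.4
tool_pos: [0.5575, 0.0229, 0.185]
tool_rot: [-3.141, -0.0, 1.878]
contact_force: [0.5, 0.0, -0.1]
opening: 0.0921
time: 1.52
tool_pos: [0.5573, 0.0239, 0.1841]
tool_rot: [-3.14, -0.001, 1.88]
contact_force: [-0.2, 1.1, -0.4]
opening: 0.0916
(array([-0.07, -0.04,  9.61]), array([-0.1 , -0.07,  0.08]))
```

```bash
python3 -m crank '[[-0.05,-0.05,3,0,0,0,1],[-0.05,-0.05,6,0,0,0,1],[-0.05,-0.05,8,0,0,0,1],[-0.05,-0.05,9.6,0,0,0,1],[-0.05,-0.05,9.6,0,0,0,1]]' 8;python3 -m crank '[[0,0,0,0,0,0,0.2],[0,0,0,0,0,0,0.2],[0,0,0,0,0,0,0.2],[0,0,0,0,0,0,0.2],[0,0,0,0,0,0,0.2]]' 8; python3 -m crank '[[0,0,0,0,0,0,0.2],[0,0,0,0,0,0,0.2],[0,0,0,0,0,0,0.2]]'
```

```text
time: 2.15
tool_pos: [0.5556, 0.0197, 0.0888]
tool_rot: [-3.139, -0.001, 1.875]
contact_force: [0.3, 0.4, 0.9]
opening: 0.0917
time: 2.78
tool_pos: [0.5564, 0.0201, 0.0898]
tool_rot: [3.141, 0.0, 1.876]
contact_force: [0.7, -0.6, 0.4]
opening: 0.0466
time: 3.15
tool_pos: [0.5577, 0.0203, 0.0902]
tool_rot: [3.139, 0.001, 1.876]
contact_force: [5.0, 1.1, 0.3]
opening: 0.0267
```

```bash
for k in 1; do python3 -m crank '[[0.2,0,0,0,0,0,0.2],[0.2,0,0,0,0,0,0.2]]'; done; python3 -m crank '[[0.2,0,0,0,0,0,0.2],[0.2,0,0,0,0,0,0.2]]';  python3 -m crank '[[-0.2,0,0,0,0,0,0.2],[-0.4,0,0,0,0,0,0.2],[-0.4,0,0,0,0,0,0.2]]'; python3 -m crank '[[-0.2,0,0,0,0,0,0.2],[-0.4,0,0,0,0,0,0.2],[-0.4,0,0,0,0,0,0.2]]'
```

```text
time: 3.4
tool_pos: [0.5574, 0.0215, 0.0903]
tool_rot: [3.138, 0.002, 1.876]
contact_force: [5.1, -1.4, -0.5]
opening: 0.0269
time: 3.65
tool_pos: [0.5573, 0.0225, 0.0904]
tool_rot: [3.138, 0.004, 1.876]
contact_force: [8.5, -5.8, -0.8]
opening: 0.0269
time: 4.03
tool_pos: [0.5576, 0.0205, 0.0902]
tool_rot: [3.139, 0.0, 1.875]
contact_force: [5.3, 3.2, 1.4]
opening: 0.027
time: 4.4
tool_pos: [0.5584, 0.0185, 0.0902]
tool_rot: [3.138, -0.002, 1.875]
contact_force: [4.4, 11.4, 1.5]
opening: 0.0267
```

```bash
python3 -m crank '[[0.4,0,0,0,0,0,0.2],[0.4,0,0,0,0,0,1],[0.4,0,0,0,0,0,1],[0.4,0,0,0,0,0,1],[0.4,0,-3,0,0,0,1]]'; python3 -m crank '[[0,0,-3,0,0,0,1],[0,0,-3,0,0,0,1]]'; python3 -c "
from h import *
print(togo([.5295,.1083,.13],np.radians(107.65)),robot.observe()['tool_pos'])"
```

```text
time: 5.03
tool_pos: [0.5545, 0.02, 0.1179]
tool_rot: [-3.136, -0.002, 1.875]
contact_force: [0.2, 0.1, 0.5]
opening: 0.0622
time: 5.28
tool_pos: [0.5575, 0.0199, 0.1518]
tool_rot: [3.138, 0.002, 1.876]
contact_force: [0.6, 0.6, -0.6]
opening: 0.0826
(array([ 9.28, -0.03,  2.16]), array([ 0.22,  0.11, -0.18])) [0.55751995 0.01985301 0.15181023]
```

```bash
python3 -m crank '[[5,0,0,0,0,0,1],[9.3,0,0,0,0,0,1],[9.3,0,0,0,0,0,1],[9.3,0,0,0,0,0,1]]' 8; python3 -c "
from h import *
print(togo([.5295,.1083,.088],np.radians(107.65)),robot.observe()['tool_pos'])"
```

```text
time: 5.78
tool_pos: [0.5282, 0.1085, 0.149]
tool_rot: [-3.14, 0.0, 1.876]
contact_force: [-0.0, -0.3, 0.9]
opening: 0.092
(array([-0.05,  0.12,  6.1 ]), array([-0.07,  0.01, -0.16])) [0.52824874 0.10845282 0.14896538]
```

```bash
python3 -m crank '[[0,0.05,3,0,0,0,1],[0,0.05,6,0,0,0,1],[0,0.05,6,0,0,0,1],[0,0.05,6,0,0,0,1]]' 8;python3 -m crank '[[0,0,0,0,0,0,0.2],[0,0,0,0,0,0,0.2],[0,0,0,0,0,0,0.2],[0,0,0,0,0,0,0.2],[0,0,0,0,0,0,0.2]]' 8; python3 -m crank '[[0,0,0,0,0,0,0.2],[0,0,0,0,0,0,0.2],[0,0,0,0,0,0,0.2],[0,0,0,0,0,0,0.2]]';python3 -m crank '[[0.2,0,0,0,0,0,0.2],[0.4,0,0,0,0,0,0.2],[0.4,0,0,0,0,0,0.2]]';  python3 -m crank '[[-0.2,0,0,0,0,0,0.2],[-0.4,0,0,0,0,0,0.2],[-0.4,0,0,0,0,0,0.2]]'; python3 -m crank '[[-0.2,0,0,0,0,0,0.2],[-0.4,0,0,0,0,0,0.2],[-0.4,0,0,0,0,0,0.2]]'
```

```text
time: 6.28
tool_pos: [0.5297, 0.1083, 0.0904]
tool_rot: [3.141, 0.0, 1.875]
contact_force: [0.0, -0.6, -0.2]
opening: 0.0921
time: 6.9
tool_pos: [0.529, 0.109, 0.0898]
tool_rot: [3.141, 0.0, 1.876]
contact_force: [-0.2, -0.2, -0.8]
opening: 0.0463
time: 7.4
tool_pos: [0.5292, 0.109, 0.0898]
tool_rot: [3.141, 0.0, 1.876]
contact_force: [1.6, 0.2, -0.8]
opening: 0.0269
time: 7.78
tool_pos: [0.5276, 0.1129, 0.0897]
tool_rot: [-3.142, 0.0, 1.876]
contact_force: [0.8, -1.7, 1.7]
opening: 0.027
time: 8.15
tool_pos: [0.5288, 0.1091, 0.0897]
tool_rot: [-3.141, -0.0, 1.876]
contact_force: [0.2, 3.4, 2.7]
opening: 0.0265
time: 8.52
tool_pos: [0.5303, 0.1048, 0.0897]
tool_rot: [3.141, 0.0, 1.876]
contact_force: [-0.9, 2.0, 1.6]
opening: 0.0266
```

Post 2 moved the full ±4 mm at 2–3 N, while post 3 resisted with up to 11 N. As a cross-check I'll rock post 2 along the jaw axis, where the pads can't slip.

```bash
python3 -m crank '[[0.4,0,0,0,0,0,0.2],[0.4,0,0,0,0,0,0.2],[0.4,0.2,0,0,0,0,0.2],[0.4,0.2,0,0,0,0,0.2]]'; python3 -m crank '[[0,0.2,0,0,0,0,0.2],[0,0.2,0,0,0,0,0.2]]'; python3 -m crank '[[0,-0.4,0,0,0,0,0.2],[0,-0.4,0,0,0,0,0.2],[0,-0.4,0,0,0,0,0.2]]'
```

```text
time: 9.02
tool_pos: [0.5299, 0.1093, 0.0897]
tool_rot: [-3.139, -0.0, 1.876]
contact_force: [-4.1, -2.6, 4.8]
opening: 0.0267
time: 9.28
tool_pos: [0.5318, 0.1101, 0.0897]
tool_rot: [-3.139, -0.0, 1.876]
contact_force: [-4.2, -1.5, 5.6]
opening: 0.027
time: 9.65
tool_pos: [0.5291, 0.1091, 0.0897]
tool_rot: [3.141, -0.0, 1.876]
contact_force: [0.9, 1.3, 1.6]
opening: 0.0269
```

It is loose along that axis too (about 3 mm at 4 N), so I'll grip it firmly and lift.

```bash
python3 -m crank '[[0,0,0,0,0,0,0.2],[0,0,0,0,0,0,0.2],[0,0,-0.3,0,0,0,0.2],[0,0,-0.7,0,0,0,0.2]]' 30; python3 -m crank '[[0,0,-0.8,0,0,0,0.2],[0,0,-1.6,0,0,0,0.2],[0,0,-2.4,0,0,0,0.2],[0,0,-3.2,0,0,0,0.2],[0,0,-4,0,0,0,0.2]]'; python3 -m crank '[[0,0,-1.5,0,0,0,0.2],[0,0,-3,0,0,0,0.2],[0,0,-5,0,0,0,0.2],[0,0,-7,0,0,0,0.2],[0,0,-7,0,0,0,0.2]]'
python3 - <<'E'
from h import *
import cv2
c=read_camera("scene");cv2.imwrite("pics/s1.png",c["frame"][:,:,::-1])
E
```

```text
time: 10.15
tool_pos: [0.5283, 0.1088, 0.0963]
tool_rot: [-3.14, -0.0, 1.876]
contact_force: [0.2, -0.5, -3.5]
opening: 0.0266
time: 10.78
tool_pos: [0.529, 0.109, 0.1373]
tool_rot: [3.141, 0.0, 1.876]
contact_force: [-0.3, -0.2, -2.7]
opening: 0.0268
time: 11.4
tool_pos: [0.5299, 0.1091, 0.2088]
tool_rot: [3.137, 0.001, 1.876]
contact_force: [0.0, 0.2, -4.3]
opening: 0.0262
```

View pics/s1.png

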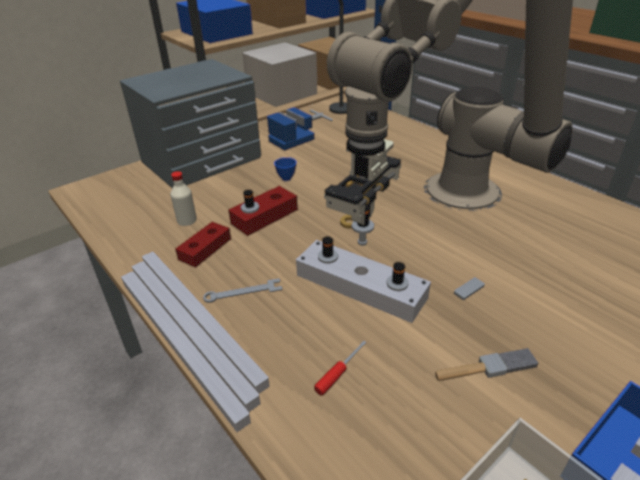

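Post 2 is out: it hangs from the jaws at about (363,220), its hole at (361,270) is empty, and the two sound posts are still seated.

```bash
python3 -c "
from h import *
print(togo([.4881,-.2806,.205],np.radians(3.4)))"
```

```text
(array([-35.93, -15.62,   0.24]), array([ 1.0000e-01, -7.0000e-02,  1.0407e+02]))
```

```bash
python3 -m crank '[[-2,-0.9,0,0,0,6,0.2],[-5,-2.2,0,0,0,15,0.2],[-9,-3.9,0,0,0,25,0.2],[-13,-5.6,0,0,0,35,0.2],[-17,-7.4,0,0,0,45,0.2]]'; python3 -c "
from h import *
print(togo([.4881,-.2806,.205],np.radians(3.4)),robot.observe()['opening'])"
```

```text
time: 12.08
tool_pos: [0.5087, -0.0766, 0.2058]
tool_rot: [-3.14, 0.0, 1.085]
contact_force: [0.8, 0.3, -2.4]
opening: 0.0262
(array([-19.  ,   7.71,   0.07]), array([-0.07,  0.07, 58.75])) 0.02624209580538575
```

```bash
python3 -m crank '[[-4,1.6,0,0,0,10,0.2],[-8,3.2,0,0,0,20,0.2],[-12,4.8,0,0,0,30,0.2],[-15,6.1,0,0,0,40,0.2],[-17,6.9,0,0,0,48,0.2]]'; python3 -m crank '[[0,0,0,0,0,7,0.2],[0,0,0,0,0,10,0.2],[0,0,0,0,0,10,0.2]]'; python3 -c "
from h import *
print(togo([.4881,-.2806,.205],np.radians(3.4)),robot.observe()['opening'])
import cv2
c=read_camera('top');cv2.imwrite('pics/t2.png',c['frame'][:,:,::-1])
c=read_camera('scene');cv2.imwrite('pics/s2.png',cv2.resize(c['frame'][100:280,160:400,::-1],None,fx=3,fy=3))
"
```

```text
time: 12.7
tool_pos: [0.4912, -0.2594, 0.2055]
tool_rot: [-3.14, 0.001, 0.246]
contact_force: [0.7, 0.4, -3.5]
opening: 0.0264
time: 13.08
tool_pos: [0.4916, -0.2578, 0.2057]
tool_rot: [-3.14, 0.001, 0.078]
contact_force: [0.6, -0.0, -2.8]
opening: 0.0267
(array([-0.53,  2.24,  0.07]), array([-0.06,  0.08,  1.09])) 0.026700919476026833
```

View pics/s2.png

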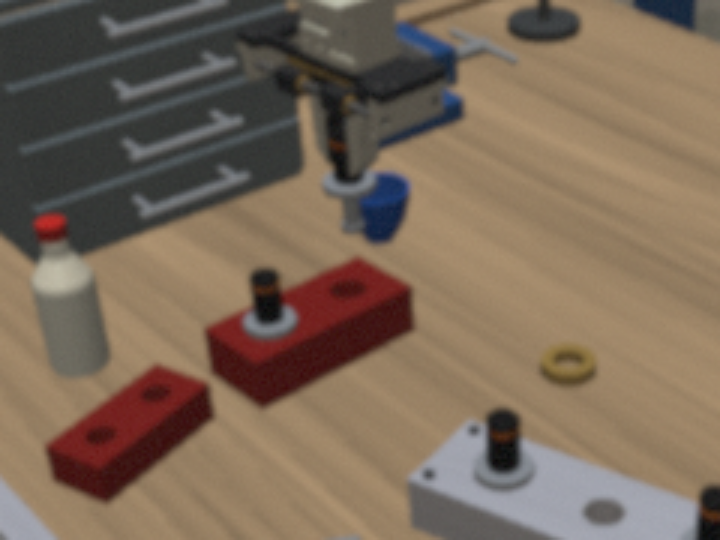

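View pics/t2.png

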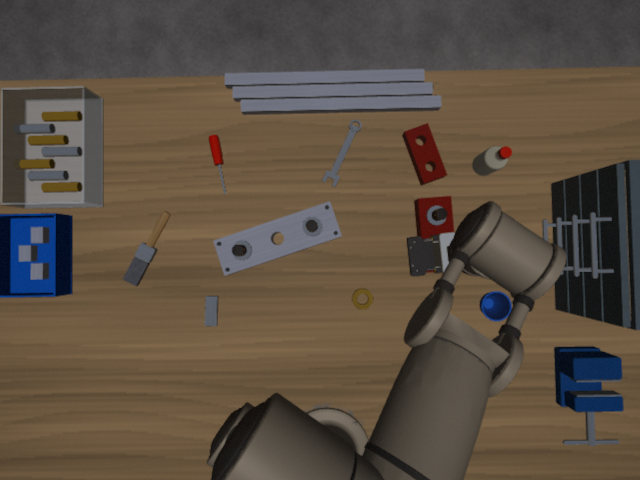

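The post hangs upright over the red block, its collar at (349,185) and foot at (352,228) in the crop. I'll check its axis against the TCP.

```bash
python3 -c "
from h import *
c=read_camera('scene');print(ray(c,(349.5/3-.5+160,185.5/3-.5+100),.170),ray(c,(353.5/3-.5+160,230/3-.5+100),.126),robot.observe()['tool_pos'])
print(togo([.4881,-.2806,.15],np.radians(3.4)))"
```

```text
[ 0.49689782 -0.25292427  0.17      ] [ 0.49710324 -0.25228663  0.126     ] [ 0.49186769 -0.25784131  0.20631497]
(array([-0.55,  2.24,  5.63]), array([-0.02,  0.04,  1.14]))
```

```bash
python3 -c "
from h import *
c=read_camera('scene');print(ray(c,(270.5/3-.5+160,321.5/3-.5+100),.056))"
```

```text
[ 0.581279   -0.27152756  0.056     ]
```

The known reject collar shows the same view bias, so the post's axis is within about 1.5 mm of the TCP. I'll shift over the hole and lower.

```bash
python3 -m crank '[[-0.3,1.2,0,0,0,1,0.2],[-0.6,2.3,1,0,0,1,0.2],[-0.6,2.3,3,0,0,1,0.2],[-0.6,2.3,4.5,0,0,1,0.2],[-0.6,2.3,4.5,0,0,1,0.2]]';  python3 -m crank '[[0,0,0,0,0,0,0.2]]'; python3 -c "
from h import *
print(togo([.4875,-.2812,.0895],np.radians(3.4)))
import cv2
c=read_camera('scene');cv2.imwrite('pics/s3.png',cv2.resize(c['frame'][130:250,200:320,::-1],None,fx=5,fy=5))"
```

```text
time: 13.9
tool_pos: [0.487, -0.2813, 0.1601]
tool_rot: [-3.14, 0.003, 0.06]
contact_force: [0.5, 0.0, -2.8]
opening: 0.0263
time: 14.02
tool_pos: [0.4881, -0.2817, 0.1621]
tool_rot: [3.141, -0.001, 0.061]
contact_force: [0.7, -0.9, -3.5]
opening: 0.0264
(array([-0.06, -0.06,  7.26]), array([ 0.04, -0.03,  0.07]))
```

View pics/s3.png

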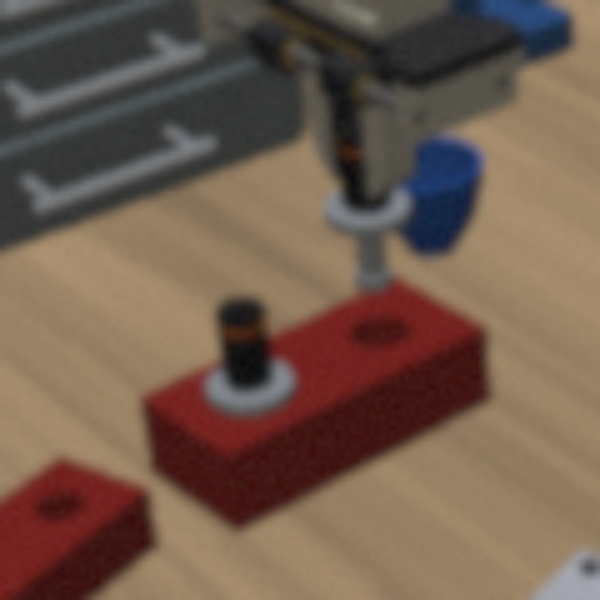

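The foot at (372,280) lines up with the hole at (380,332), so I'll lower in steps and watch the force.

```bash
python3 -m crank '[[0,0,1,0,0,0,0.2],[0,0,2,0,0,0,0.2],[0,0,3,0,0,0,0.2],[0,0,3.7,0,0,0,0.2],[0,0,4.2,0,0,0,0.2]]'; python3 -m crank '[[0,0,0.5,0,0,0,0.2],[0,0,1.0,0,0,0,0.2],[0,0,1.5,0,0,0,0.2],[0,0,2,0,0,0,0.2],[0,0,2.4,0,0,0,0.2]]'; python3 -m crank '[[0,0,0.2,0,0,0,0.2],[0,0,0.4,0,0,0,0.2],[0,0,0.4,0,0,0,0.2]]'
```

```text
time: 14.7
tool_pos: [0.4877, -0.2814, 0.1191]
tool_rot: [-3.141, 0.0, 0.061]
contact_force: [-0.1, -0.3, -3.0]
opening: 0.0262
time: 15.32
tool_pos: [0.4878, -0.2814, 0.0954]
tool_rot: [3.142, 0.0, 0.061]
contact_force: [0.1, -0.5, -3.1]
opening: 0.0264
time: 15.7
tool_pos: [0.4878, -0.2815, 0.0917]
tool_rot: [3.142, 0.0, 0.061]
contact_force: [-0.1, -0.2, -2.8]
opening: 0.0268
```

```bash
python3 -m crank '[[0,0,0.1,0,0,0,0.2],[0,0,0.2,0,0,0,0.2],[0,0,0.2,0,0,0,0.2]]'; python3 -m crank '[[0,0,0.1,0,0,0,0.2],[0,0,0.1,0,0,0,0.2]]'
```

```text
time: 16.08
tool_pos: [0.4878, -0.2815, 0.0897]
tool_rot: [3.141, -0.0, 0.061]
contact_force: [0.7, 0.9, -2.9]
opening: 0.0261
time: 16.32
tool_pos: [0.4879, -0.2815, 0.0897]
tool_rot: [3.141, -0.0, 0.061]
contact_force: [-2.4, 1.0, 5.3]
opening: 0.0265
```

The force turned upward (+5 N) at z = 0.0897, which is the height it had when seated in the block, so the post is fully down. I'll release it.

```bash
python3 -m crank '[[0,0,-0.05,0,0,0,0.5],[0,0,-0.05,0,0,0,0.6],[0,0,-0.05,0,0,0,0.8],[0,0,-0.05,0,0,0,1],[0,0,-0.05,0,0,0,1]]'; python3 -m crank '[[0,0,-1,0,0,0,1],[0,0,-3,0,0,0,1],[0,0,-6,0,0,0,1],[0,0,-10,0,0,0,1],[0,0,-14,0,0,0,1]]'; python3 -m crank '[[-3,-6,0,0,0,0,1],[-6,-12,0,0,0,0,1],[-6,-15,0,0,0,0,1],[-6,-20,0,0,0,0,1],[-6,-20,0,0,0,0,1]]'; python3 -c "
from h import *
import cv2
c=read_camera('scene');cv2.imwrite('pics/s4.png',cv2.resize(c['frame'][130:330,200:440,::-1],None,fx=3,fy=3))
c=read_camera('top');cv2.imwrite('pics/t4.png',c['frame'][:,:,::-1])"
```

```text
time: 16.95
tool_pos: [0.4878, -0.2815, 0.0892]
tool_rot: [3.142, 0.0, 0.061]
contact_force: [0.2, 0.2, 0.1]
opening: 0.0721
time: 17.58
tool_pos: [0.4877, -0.2814, 0.2312]
tool_rot: [3.141, -0.0, 0.061]
contact_force: [0.6, -0.4, -0.5]
opening: 0.0916
time: 18.2
tool_pos: [0.4154, -0.083, 0.2301]
tool_rot: [3.142, -0.001, 0.065]
contact_force: [0.2, -0.5, 0.6]
opening: 0.0917
```

View pics/s4.png

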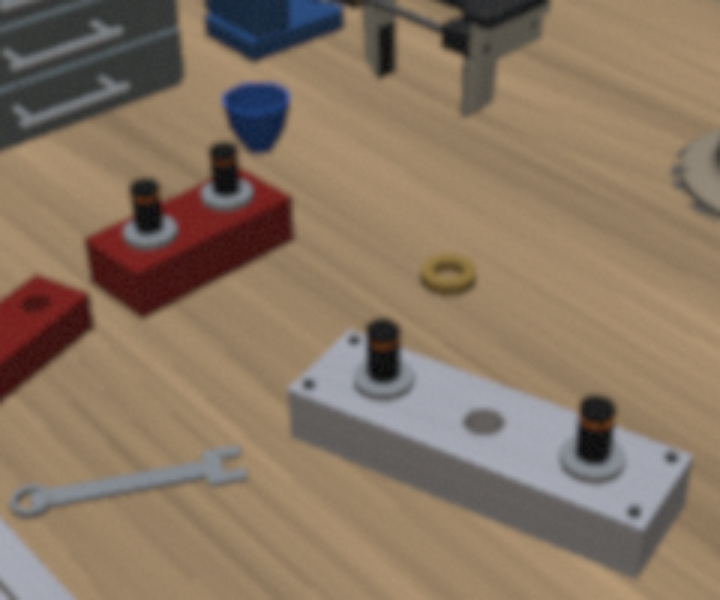

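View pics/t4.png

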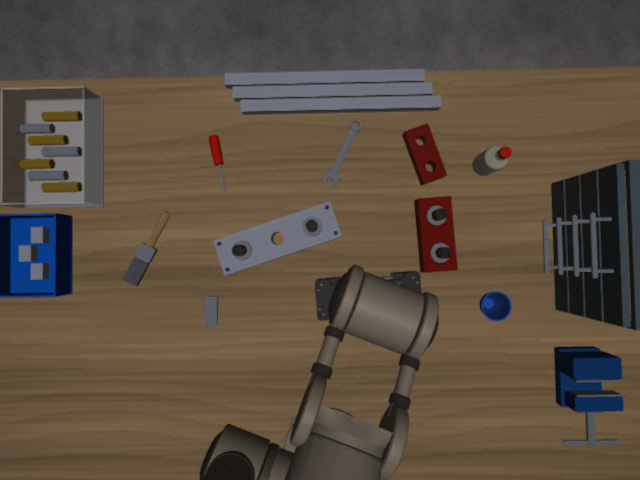

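The post stands flat in the free hole at (441,253) in the top view, beside the rejected one. The two sound posts are still seated and the bystanders I can see are where they were.

```bash
python3 -c "
from h import *
print(robot.hand_in())"
```

```text
the job is handed in; nothing more can be done
None
```

The loose post was the middle one, `post_2`. I drew it out, stood it fully down in the free hole of the red rework block, and handed the job in at about 18.3 s.

- **Finding it:** With an 8 N grip, `post_3` stood firm, with up to about 11 N felt along the row. `post_2` moved freely by ±4 mm along the row at 2–3 N. It also gave about 3 mm across the row at about 4 N along that axis. I didn't rock `post_1`, because only one post is loose and `post_2` clearly had the play.
- **Drawing out:** It lifted with about 4 N of load, roughly its own weight.
- **Placing:** It went into the free hole with no side load. Upward contact began at the same TCP height as when it was gripped in the aluminium block (0.0897 m), so its collar is resting on the red block.
- **Last checks:** After I released it and moved the arm away, both cameras showed the post upright with its collar flat, beside the rejected post. The two sound posts were still seated, and the bystanders in view were undisturbed. The gripper was touching nothing.
- **Disagreement:** The scene camera read about 4–5 mm off the top camera in x and y. It showed the same offset on the already placed rejected post, so I treated it as camera bias.

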